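# Spring the stall's locked cash drawer through its release hole

### The arm

A 7-joint arm with a two-finger parallel gripper is mounted at the origin on the work surface. World frame = base frame: x ahead of the robot, y to its left, z up, the work surface at z = 0. Lengths are in m, angles in rad, forces in N, time in s.
With the tool pointing down it reaches from about 0.425 to 0.875 m from the base axis. Payload 8.4 kg.
Tool frame: the origin (TCP) lies between the finger pads; the fingertips stand 25 mm ahead of it and the grasp point (between the pads) lies 6 mm ahead of it; z points along the fingers, y is the line along which they close (so a half turn about z gives the same grasp; the last joint's range is limited). The gripper opens to 87 mm and grips with 3 to 60 N. Pads are 19 mm wide; open, the fingers measure 117 mm over their backs; the gripper's body (75 mm by 190 mm) begins 51 mm behind the grasp point.
Start: joints at [-1.311, 0.333, 0.04, 1.465, -0.013, 1.343, -0.059], TCP at [0.228, 0.609, 0.248] pointing down, gripper open.
Joint ranges: [-2.58, 2.58], [-0.38, 2.09], [-1.3, 1.39], [0.25, 2.4], [-1.5, 4.64], [0.08, 2.09], [-2.65, 2.65]. Speed limits (rad/s): [2.22, 2.22, 2.79, 2.79, 3.14, 3.14, 3.14].

### API

Orientations are given as a rotation vector (axis times angle).
In Python, from plant import robot, cams gives the robot as it stands. The module is installed in compiled form; this text tells all that it offers.
- The arm moves only by the tool arm_command, never from a script. Its argument "increments" is a list of rows, each an object with "slide": the shift along the tool's x, y, z scaled (see below), a list of three; "rotation": the turn, a rotation vector about the tool's x, y, z scaled (see below), a list of three; "grip": the closure, from 0 (fully open) to 1 (shut). A call has 1 to 20 rows; each row is the pose to reach, as a shift and turn from the pose commanded when the call began, along the tool's axes at that moment; what a row does not reach only later rows make up. The controller multiplies each number of a shift by 400 mm and each number of a turn by 0.5 rad. A row lasts 1/12 s, in which the tool goes at most 41.7 mm and 7.16 degrees, less where a joint would pass 70% of its speed; a pose out of reach is approached as far as the arm can. A call with a number of a shift or a turn outside -1 to 1 is refused whole. A call with a gripper value outside its range is refused whole. The fingers move at their own pace and stop on an object; "force" is the grip in N (left out, the last holds). Time passes only in rows, so rows that repeat a pose let the fingers close. It gives the time, the measured TCP pose, the force, the opening and the grip force at its end, in the units of the state.
- robot.sense(): the state, without advancing time (a new reading comes with each control period).
- cams.read_camera(name): name is "scene" or "top"; returns the picture (400x640x3 uint8, blue, green, red); there is no depth.
- cams.get_calibration(name): a dict with "fx", "fy", "cx", "cy" (pixels), "k1" (the pictures are not rectified: a ray, as slopes to the right and down, at radius r is drawn at 1 + k1 r^2 times it, then the intrinsics apply), "R" (3x3) and "t" (3): a world point X has camera coordinates R X + t. Camera axes: x right, y down, z forward; pixel columns grow to the right and rows downward; lengths in m; the calibration is good to about 2 mm. A picture is of the moment at which its call begins. get_calibration takes no time and is no camera call.
- robot.sign_off(): hands the job in; it is judged then, once.
The state is a dict: "t": time; "joint_positions": joint angles; "joint_velocities": joint speeds; "tau": joint torques, N m; "tool_pos": TCP position; "eef_rot": TCP orientation; "force": force on the tool from outside, world axes, zero at the start; "moment": the same for the moment, N m; "finger_gap": opening from 0.0 (shut) to 1.0 (fully open); "gripper_force": force on a finger pad.
Only numpy, scipy, OpenCV 4.12 (cv2) and the standard library are available. Lean on these libraries where they do the work, as an engineer would, in place of code of your own. Each camera call takes 0.05 s, during which the arm holds its last target. There are 200 camera calls.

### The job

The cash drawer in the blue steel case is locked shut. Take the dowel with the orange grip out of its wooden stand, feel with its tip for the small release hole in the steel plate on top of the case at the back, and push the spring latch behind that hole in, gently (never more than about 25 N), until the drawer springs fully open. Then put the dowel back upright and fully home in its stand, and leave the other goods where they are.

Things in the scene. Friction and masses are not known exactly. Their poses are not given: they have to be found in the camera images.
- case: Blue sheet-steel case of the cash drawer, fixed, 240 x 240 mm, top 90 mm high. Origin: centre of its underside. Its -x side is the front, where the drawer comes out; +x is the back. On top at the back lies a flat bare steel plate, 34 (x) by 72 (y) mm, 4 mm thick, with one round hole 10 mm wide, chamfered 1 mm: the release hole.
- hole_line (a point): Fixed point of the case at x 85, y 0, z 94 mm (level with the plate's face), axes as the case. The plate is clamped off to either side, so the hole's centre lies at this x but at a y anywhere from -15 to +15 mm from here, new each time and not measured. A tip can slide on the plate over that whole range. The latch is 10 mm below the face, under the hole.
- latch (a joint): How far the brass spring latch under the hole is pushed down, m: 0 at rest, 0.011 at its hard stop; about 5 N starts it, about 9.5 N holds it at 0.008, about 11.5 N at the stop. The drawer is let go at about 0.007. Springs back when let go.
- drawer (a joint): How far the grey drawer is out, m: 0 shut and latched, 0.070 fully open. It has a flush front with nothing to grip; a spring inside drives it out in about a second once the latch is pushed down, and it stays out.
- dowel: Loose push dowel, about 60 g, 140 mm long: a round wooden rod 8 mm thick, 75 mm long, under a square orange grip 18 x 18 mm, 65 mm tall. Origin: centre of the lower tip (edge chamfered); z points up to the grip; x and y are square to the grip's faces. It starts upright in the stand, grip resting on the stand's top, tip 10 mm above the work surface.
- dowel_tip (a point): The lower tip of the dowel, the same point as its origin.
- stand: Fixed wooden block 70 x 70 mm, 85 mm high, that holds the dowel in a round hole 12 mm wide and 80 mm deep in the middle of its top. Origin: centre of its underside. Fully home, the dowel's tip is 10 mm above this origin.
- stand_mouth (a point): Centre of the mouth of the hole in the stand, 85 mm above the work surface.
- padlock: Loose brass padlock with a steel shackle, 45 x 50 x 22 mm, lying on top of the case near the front. Leave it alone. Origin: centre of its body's underside.
- jar: Loose jar with a red cap, 56 mm wide, 75 mm tall, beside the case. Leave it alone. Origin: centre of its underside.
- screwdriver: Loose red screwdriver lying on the stall beyond the stand. Leave it alone.
- tee: Loose brass pipe tee, 80 mm long, 30 mm thick, lying on the stall nearer the robot than the stand. Leave it alone.
Things that resemble listed ones, but are neither listed nor needed, are in the scene too. What is meant by the stand is not green, and is the smaller of those in its own colour.

How it is judged:
By the outcome, as a careful person would: the job done as asked, in the order asked, and still so for the second after the job is handed in, with the robot touching nothing.
It also fails if it takes over 67 s, if anything falls off the work surface, if the arm or the gripper's body presses on something with over 40 N, if the wrist force passes 120 N, or if a joint passes its speed limit or range.

## Working session

There is one attempt and no reset: what is moved stays moved. The work goes in short steps, Python scripts to look and compute and a tool call to move; the robot and the scene stay as the last step left them, time stands still between calls to the robot, and variables do not carry over. Pictures are saved under pics/ and viewed, at most 10 in all, crops included, and the job is handed in when it is done.

Besides the shell and the picture viewer there is one more tool, called after ">>>" as name(argument=value, ...), one argument or row to a line, values as JSON. arm_command: Moves the arm, as the interface text tells. Its arguments: {"type":"object","properties":{"increments":{"type":"array"},"force":{"type":"number"}},"required":["increments"]}

```bash
mkdir -p pics
cat > h.py <<'E'
import numpy as np, cv2
from scipy.spatial.transform import Rotation as Ro
from plant import robot, cams
def snap(n,f):
    im=cams.read_camera(n); cv2.imwrite('pics/'+f,im); return im
def ray(n,u,v):
    c=cams.get_calibration(n); K=np.array([[c['fx'],0,c['cx']],[0,c['fy'],c['cy']],[0,0,1.]])
    p=cv2.undistortPoints(np.array([[[u,v]]],float),K,np.array([c['k1'],0,0,0.]))[0,0]
    R=np.array(c['R']);t=np.array(c['t']); return -R.T@t, R.T@np.array([p[0],p[1],1])
def at(n,u,v,z):
    o,d=ray(n,u,v); return o+d*(z-o[2])/d[2]
def proj(n,X):
    c=cams.get_calibration(n); K=np.array([[c['fx'],0,c['cx']],[0,c['fy'],c['cy']],[0,0,1.]])
    R=np.array(c['R']);t=np.array(c['t'])
    return cv2.projectPoints(np.atleast_2d(X).astype(float),cv2.Rodrigues(R)[0],t,K,np.array([c['k1'],0,0,0.]))[0][:,0]
E
python3 - <<'E'
from h import *
snap('scene','s0.png');snap('top','t0.png')
for n in('scene','top'):
    c=cams.get_calibration(n);print(n,c['fx'],c['k1'],ray(n,320,200))
s=robot.sense();print(s)
E
```

```text
scene 506.82815902129744 -0.09125743303393609 (array([1.04512223, 0.4064285 , 0.98209487]), array([-0.49060233, -0.37542136, -0.78659477]))
top 468.1125756211118 -0.0318319632081848 (array([ 0.29096298, -0.05366249,  1.16899831]), array([ 0.1758814, -0.0011049, -0.9844141]))
{'t': 0.1, 'joint_positions': array([-1.31124396,  0.33385255,  0.0398514 ,  1.46620257, -0.01340962,
        1.34330979, -0.05851686]), 'joint_velocities': array([-0.00063115, -0.00072906,  0.00066529, -0.00237948,  0.00039801,
       -0.00064647,  0.00031438]), 'tau': array([ 4.11548739e-03, -6.57810688e+01,  1.34030398e+00, -4.04708397e+01,
       -5.96169219e-02,  4.09641839e-02,  3.30450632e-05]), 'tool_pos': array([0.2280851 , 0.60823863, 0.24673027]), 'eef_rot': array([-5.60498443e-01, -3.09099897e+00,  2.34836260e-03]), 'force': array([0.67797436, 0.98307438, 0.12586849]), 'moment': array([0.01295256, 0.01429504, 0.03068633]), 'gripper_force': 0.0, 'finger_gap': 1.0002929250013537}
```

View pics/s0.png

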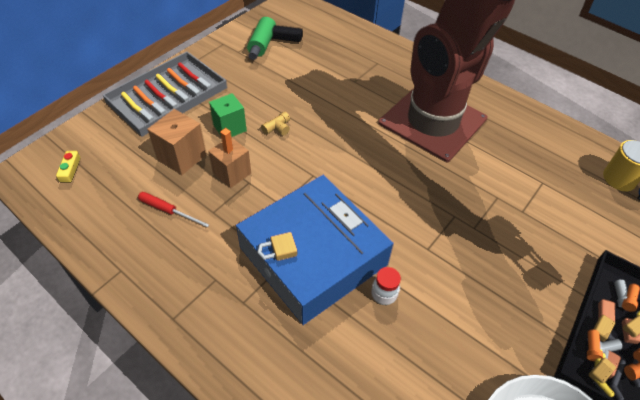

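View pics/t0.png

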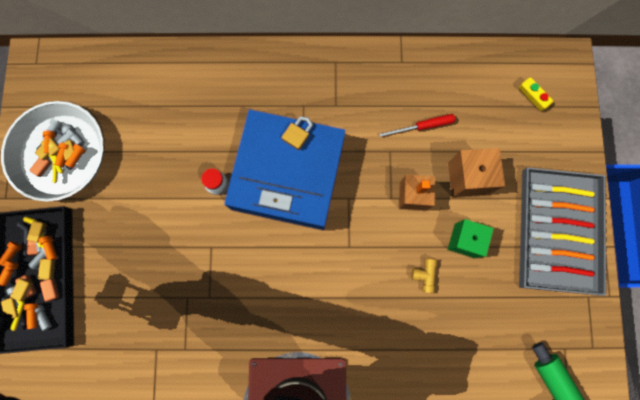

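Run:
```python
from h import *
P=[[0,0,0],[.228,.609,.248],[.228,.609,0],[.5,0,0],[.5,.3,0],[.5,-.3,0]]
print(proj('top',P).round());print(proj('scene',P).round())
T=cv2.imread('pics/t0.png');S=cv2.imread('pics/s0.png')
a=cv2.resize(T[140:300,370:520],None,fx=3.5,fy=3.5,interpolation=3);b=cv2.resize(S[80:200,130:270],None,fx=2.8,fy=2.8,interpolation=3)
cv2.imwrite('pics/c0.png',np.hstack([cv2.resize(T[150:270,380:520],(400,343),interpolation=3),cv2.resize(S[80:200,130:270],(400,343),interpolation=3)]))
```

```text
[[297. 408.]
 [-20. 315.]
 [ 51. 309.]
 [298. 200.]
 [180. 200.]
 [416. 200.]]
[[433. 120.]
 [673. 237.]
 [611. 299.]
 [322. 231.]
 [431. 305.]
 [233. 169.]]
```

View pics/c0.png

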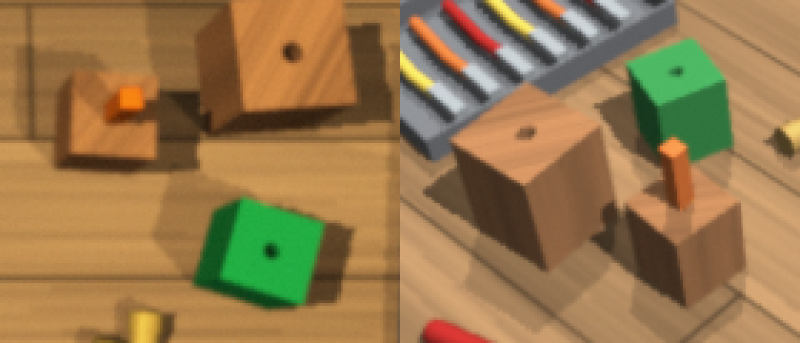

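```bash
cat > fit.py <<'E'
from h import *
from scipy.optimize import minimize
def corners(x,y,a,sx,sy,z0,z1):
    c,s=np.cos(a),np.sin(a)
    return [[x+c*i*sx/2-s*j*sy/2,y+s*i*sx/2+c*j*sy/2,z] for i in(-1,1) for j in(-1,1) for z in(z0,z1)]
def sil(n,C,w):
    S=8;u0,v0,u1,v1=w
    p=(proj(n,C)-[u0,v0]+.5)*S
    m=np.zeros(((v1-v0)*S,(u1-u0)*S),np.uint8)
    cv2.fillConvexPoly(m,cv2.convexHull(p.astype(np.float32)).round().astype(int),255)
    return cv2.resize(m,(u1-u0,v1-v0),interpolation=cv2.INTER_AREA)/255.
def fit(masks,wins,box,x0,step):
    def cost(q):
        return sum(np.abs(sil(n,corners(*q,*box),wins[n])-masks[n]).sum() for n in masks)
    q=np.array(x0,float);
    for k in range(3):
        r=minimize(cost,q,method='Nelder-Mead',options=dict(initial_simplex=np.vstack([q]+[q+np.eye(3)[i]*step[i]/(k+1) for i in range(3)]),xatol=1e-5,fatol=.05));q=r.x
    return q,r.fun
E
python3 - <<'E'
from fit import *
I={'top':cv2.imread('pics/t0.png'),'scene':cv2.imread('pics/s0.png')}
def mask(n,w,h0,h1,smin,vmin,close=0):
    u0,v0,u1,v1=w; hsv=cv2.cvtColor(I[n][v0:v1,u0:u1],cv2.COLOR_BGR2HSV)
    m=cv2.inRange(hsv,(h0,smin,vmin),(h1,255,255))
    k,l,st,_=cv2.connectedComponentsWithStats(m); m=(l==1+st[1:,4].argmax()).astype(np.uint8)
    if close:
        c=cv2.findContours(m,0,2)[0];m=cv2.drawContours(m*0,[cv2.convexHull(np.vstack(c))],-1,1,-1)
    print(n,m.sum()); return m.astype(float)
W={'top':(215,95,360,240),'scene':(220,160,410,335)}
M={n:mask(n,W[n],100,130,120,40,1) for n in W}
c0=at('top',288,165,.09)
for a0 in (3.05,):
    q,f=fit(M,W,(.24,.24,0,.09),[c0[0],c0[1],a0],[.01,.01,.1]);print('case',q,f)
for n in W: print(n,fit({n:M[n]},W,(.24,.24,0,.09),q,[.01,.01,.1]))
W={'top':(412,172,440,198),'scene':(212,122,242,160)}
M={n:mask(n,W[n],4,14,200,90) for n in W}
g=at('top',425.9,184.3,.15);g2=at('scene',225.5,131.5,.15);print(g,g2)
for a0 in(0,.4,.8,1.2):
    print('grip',fit(M,W,(.018,.018,.085,.15),[g[0],g[1],a0],[.004,.004,.15]))
c,s=np.cos(q[2]),np.sin(q[2])
hl=np.array([q[0]+c*.085,q[1]+s*.085,.094]);yc=np.array([-s,c,0])
for n,u,v in(('top',276,200),('scene',346,214)):
    h=at(n,u,v,.094);print('hole',n,h,'along y',(h-hl)@yc,'x',(h-hl)@[c,s,0])
big=[cv2.resize(I['top'][185:215,250:300],(400,240),interpolation=3),cv2.resize(I['scene'][195:231,320:380],(400,240),interpolation=3),
 cv2.resize(I['top'][168:213,392:442],(400,360),interpolation=3),cv2.resize(I['scene'][122:189,202:262],(400,360),interpolation=3)]
cv2.imwrite('pics/c1.png',np.vstack([np.hstack(big[:2]),np.hstack(big[2:])]))
E
```

```text
top 10387
scene 12756
case [0.56708405 0.02758133 2.92262152] 889.0
top (array([0.56708405, 0.02758133, 2.92262152]), np.float64(185.78431372549016))
scene (array([0.56511176, 0.02745886, 2.92204056]), np.float64(678.7176470588236))
top 120Traceback (most recent call last):
  File "<stdin>", line 17, in <module>
  File "<stdin>", line 6, in mask
ValueError: attempt to get argmax of an empty sequence
```

```bash
cat > m2.py <<'E'
from fit import *
I={'top':cv2.imread('pics/t0.png'),'scene':cv2.imread('pics/s0.png')}
q=[0.5668,0.0276,2.9225]
for n,u,v in(('scene',225,131),('scene',228,143),('scene',222,145),('scene',226,155),('top',426,184),('top',420,188),('scene',215,160)): print(n,u,v,cv2.cvtColor(I[n][v:v+1,u:u+1],cv2.COLOR_BGR2HSV)[0,0])
def mask(n,w,lo,hi):
    u0,v0,u1,v1=w; m=cv2.inRange(cv2.cvtColor(I[n][v0:v1,u0:u1],cv2.COLOR_BGR2HSV),lo,hi)
    k,l,st,_=cv2.connectedComponentsWithStats(m); m=(l==1+st[1:,4].argmax()); print(n,m.sum()); return m.astype(float)
W={'top':(412,172,440,198),'scene':(212,122,242,160)}
M={n:mask(n,W[n],(3,170,90),(14,255,255)) for n in W}
g=at('top',425.9,184.3,.15);g2=at('scene',225.5,131.5,.15);print(g,g2)
for a0 in(0,.4,.8,1.2):
    print('grip',fit(M,W,(.018,.018,.085,.15),[g[0],g[1],a0],[.004,.004,.15]))
c,s=np.cos(q[2]),np.sin(q[2])
hl=np.array([q[0]+c*.085,q[1]+s*.085,.094]);yc=np.array([-s,c,0])
for n,u,v in(('top',276,200),('scene',346,214)):
    h=at(n,u,v,.094);print('hole',n,h,'along y',(h-hl)@yc,'x',(h-hl)@[c,s,0])
for n in I:
    for C,col in ((corners(*q,.24,.24,.09,.09),(0,255,255)),(corners(g[0],g[1],0,.018,.018,.15,.15),(255,255,0))):
        I[n]=I[n].copy()
        if col[0]==0: cv2.polylines(I[n],[cv2.convexHull((proj(n,C)*16).astype(np.int32))],True,col,1,shift=4)
rs=lambda im,w,h:cv2.resize(im,(w,h),interpolation=3)
big=[rs(I['top'][95:240,215:360],300,300),rs(I['scene'][165:325,230:400],300,300),rs(I['top'][185:215,250:290],200,150),rs(I['scene'][195:231,320:368],200,150),
 rs(I['top'][168:213,392:442],400,300),rs(I['scene'][122:189,202:262],400,300)]
cv2.imwrite('pics/c1.png',np.vstack([np.hstack([big[0],big[1],np.vstack(big[2:4])]),np.hstack(big[4:])]))
E
python3 m2.py
```

```text
scene 225 131 [ 14 173 251]
scene 228 143 [ 11 189 185]
scene 222 145 [ 13 156 100]
scene 226 155 [ 13 137 175]
top 426 184 [ 15 235 247]
top 420 188 [ 12 241 151]
scene 215 160 [ 12 128  68]
top 415
scene 197
[ 0.5084898  -0.29084027  0.15      ] [ 0.51256585 -0.28775973  0.15      ]
grip (array([ 0.511024  , -0.29200428, -0.38387386]), np.float64(348.56470588235294))
grip (array([ 0.51167227, -0.29230202,  0.19538275]), np.float64(365.49411764705883))
grip (array([ 0.51102322, -0.29158157,  1.17684746]), np.float64(348.7372549019608))Traceback (most recent call last):
  File "m2.py", line 12, in <module>
    print('grip',fit(M,W,(.018,.018,.085,.15),[g[0],g[1],a0],[.004,.004,.15]))
                 ~~~^^^^^^^^^^^^^^^^^^^^^^^^^^^^^^^^^^^^^^^^^^^^^^^^^^^^^^^^^
  File "fit.py", line 17, in fit
    r=minimize(cost,q,method='Nelder-Mead',options=dict(initial_simplex=np.vstack([q]+[q+np.eye(3)[i]*step[i]/(k+1) for i in range(3)]),xatol=1e-5,fatol=.05));q=r.x
    res = _minimize_neldermead(fun, x0, args, callback, bounds=bounds,
                               **options)
    fsim[k] = func(sim[k])
              ~~~~^^^^^^^^
    fx = function(np.copy(x), *(wrapper_args + args))
  File "fit.py", line 14, in cost
    return sum(np.abs(sil(n,corners(*q,*box),wins[n])-masks[n]).sum() for n in masks)
  File "fit.py", line 14, in <genexpr>
    return sum(np.abs(sil(n,corners(*q,*box),wins[n])-masks[n]).sum() for n in masks)
                      ~~~^^^^^^^^^^^^^^^^^^^^^^^^^^^^
  File "fit.py", line 8, in sil
    p=(proj(n,C)-[u0,v0]+.5)*S
       ~~~~^^^^^
  File "h.py", line 13, in proj
    c=cams.get_calibration(n); K=np.array([[c['fx'],0,c['cx']],[0,c['fy'],c['cy']],[0,0,1.]])
ValueError: time passes only in moves, steps and waits
```

```bash
python3 - <<'E'
import re
s=open('h.py').read()
s=s.replace("def snap","import os,pickle\nif not os.path.exists('cal.pkl'): pickle.dump({n:cams.get_calibration(n) for n in('scene','top')},open('cal.pkl','wb'))\nCAL=pickle.load(open('cal.pkl','rb'))\ndef snap").replace("c=cams.get_calibration(n);","c=CAL[n];")
open('h.py','w').write(s)
m=open('m2.py').read().replace("{n:mask(n,W[n],(3,170,90),(14,255,255)) for n in W}","{'top':mask('top',W['top'],(3,215,120),(18,255,255)),'scene':mask('scene',W['scene'],(3,152,95),(18,255,255))}")
open('m2.py','w').write(m)
E
python3 m2.py
```

```text
scene 225 131 [ 14 173 251]
scene 228 143 [ 11 189 185]
scene 222 145 [ 13 156 100]
scene 226 155 [ 13 137 175]
top 426 184 [ 15 235 247]
top 420 188 [ 12 241 151]
scene 215 160 [ 12 128  68]
top 100
scene 201
[ 0.5084898  -0.29084027  0.15      ] [ 0.51256585 -0.28775973  0.15      ]
grip (array([ 0.51051168, -0.29099674, -0.42658396]), np.float64(100.88235294117648))
grip (array([ 0.51087881, -0.29016975,  0.69266801]), np.float64(98.23529411764707))
grip (array([ 0.51001604, -0.28915138,  0.90957567]), np.float64(97.8078431372549))
grip (array([ 0.51089286, -0.29114309,  1.23012519]), np.float64(101.80392156862744))
hole top [0.4830652  0.04779459 0.094     ] along y -0.0015125794822062335 x 0.0011223022583561986
hole scene [0.48428621 0.05034051 0.094     ] along y -0.004263021020991339 x 0.00048381352990752355
```

View pics/c1.png

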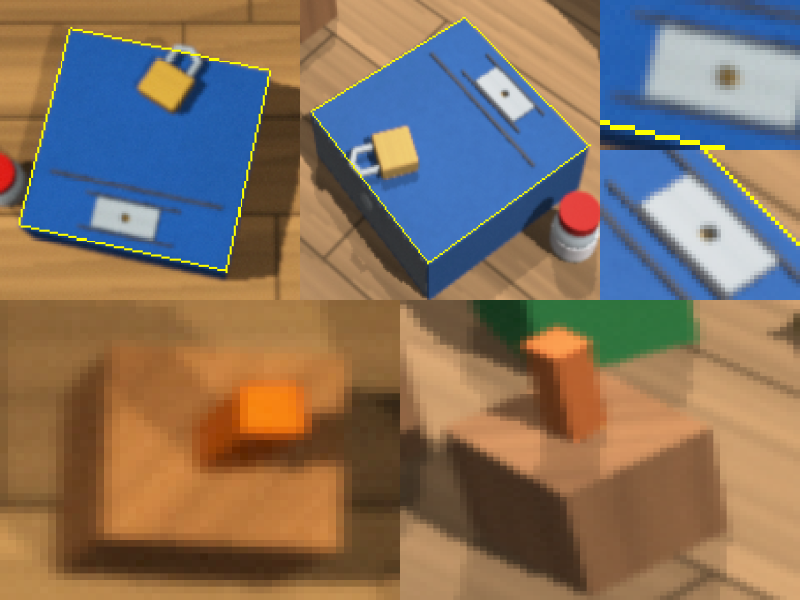

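Run:
```python
from fit import *
f=lambda P,u0,v0,su,sv:[(u0+(x+.5)/su-.5,v0+(y+.5)/sv-.5) for x,y in P]
def lab(nm,n,P,z):
    X=np.array([at(n,*p,z) for p in P]); e=np.roll(X,-1,0)-X
    print(nm,n,X.mean(0).round(4),'edges',np.linalg.norm(e[:,:2],axis=1).round(4),'ang',(((np.degrees(np.arctan2(e[:,1],e[:,0]))+45)%90)-45).round(1))
lab('grip','top',f([(240,78),(306,80),(306,140),(238,136)],392,168,8,300/45),.15)
lab('grip','scene',f([(126,45),(160,28),(192,45),(160,58)],202,122,400/60,300/67),.15)
lab('stand','top',f([(108,50),(345,58),(342,250),(103,240)],392,168,8,300/45),.085)
lab('stand','scene',f([(47,135),(200,68),(312,132),(175,195)],202,122,400/60,300/67),.085)
I=cv2.imread('pics/t0.png')[172:198,412:440]
h=cv2.cvtColor(I,cv2.COLOR_BGR2HSV);m=cv2.inRange(h,(3,215,205),(20,255,255))
print(m.astype(bool).sum(),cv2.minAreaRect(cv2.findNonZero(m)),np.array(cv2.moments(m,True)['m10'])/m.astype(bool).sum()+412,cv2.moments(m,True)['m01']/m.astype(bool).sum()+172)
for r in h[4:22,4:24]: print(' '.join('%3d'%v if s>200 else '  .' for v,s in zip(r[:,2],r[:,1])))
R=Ro.from_rotvec([-5.60498443e-01, -3.09099897e+00,  2.34836260e-03]).as_matrix();print(R.round(3))
```

```text
grip top [ 0.5095 -0.2903  0.15  ] edges [0.0185 0.0205 0.019  0.0199] ang [-2.1 -2.4 -4.1 -3.8]
grip scene [ 0.5124 -0.2879  0.15  ] edges [0.0166 0.0179 0.0141 0.0161] ang [ 0.4 -5.1 -6.5  3.7]
stand top [ 0.5088 -0.2906  0.085 ] edges [0.0706 0.0696 0.0705 0.0688] ang [-2.3 -3.2 -2.9 -3.1]
stand scene [ 0.5125 -0.2861  0.085 ] edges [0.0727 0.067  0.065  0.0673] ang [-4.5 -6.7 -4.3 -0.2]
55 ((13.5, 12.0), (6.0, 7.0), 90.0) 425.43636363636364 184.05454545454546
  .   .   .   .   .   .   .   .   .   .   .   .   .   .   .   .   .   .   .   .
  .   .   .   .   .   .   .   .   .   .   .   .   .   .   .   .   .   .   .   .
  .   .   .   .   .   .   .   .   .   .   .   .   .   .   .   .   .   .   .   .
  .   .   .   .   .   .   .   .   .   .   .   .   .   .   .   .   .   .   .   .
  .   .   .   .   .   . 206 216 219 224 224 224 214   .   .   .   .   .   .   .
  .   .   .   .   . 194 229 241 243 243 243 243 237 215   .   .   .   .   .   .
  .   .   .   .   . 187 233 246 248 247 247 246 242 224   .   .   .   .   .   .
  .   .   . 163 160 182 232 246 247 248 247 247 243 227   .   .   .   . 
[... 180 characters left out ...]
157 156 173 228 244 246 246 246 246 244 232 173   .   .   .   .   .
157 154 158 157 154 168 207 226 231 231 233 232 230 210 153   .   .   .   .   .
161 160 157 153 151 144 147 151 157 162 162 162 160 141   .   .   .   .   .   .
164 159 156 151 138 120 106 103 100 101 106 106 103   .   .   .   .   .   .   .
165 159 150 138 123 102  94  93  93  91  94   .   .   .   .   .   .   .   .   .
  . 151 139 116 106 102  95  96 100  97   .   .   .   .   .   .   .   .   .   .
  . 150 130 115 115 112 110 117   .   .   .   .   .   .   .   .   .   .   .   .
  .   .   .   .   .   .   .   .   .   .   .   .   .   .   .   .   .   .   .   .
[[-0.936  0.351 -0.   ]
 [ 0.351  0.936 -0.001]
 [-0.    -0.002 -1.   ]]
```

```bash
cat >> h.py <<'E'
def go(x,y,z,ang=None,s=None):
    "numbers for the move from the measured pose to TCP x,y,z, tool y at ang deg, tool down"
    s=s or robot.sense(); R=Ro.from_rotvec(s['eef_rot']).as_matrix()
    d=R.T@(np.array([x,y,z])-s['tool_pos'])/.4
    print('at',s['t'],s['tool_pos'].round(4),'tooly',np.degrees(np.arctan2(R[1,1],R[0,1])).round(2),'tilt',R[:2,2].round(4),'F',s['force'].round(2),'gap',round(s['finger_gap'],4),'gf',s['gripper_force'])
    r=None
    if ang is not None:
        a=np.radians(ang);Y=np.array([np.cos(a),np.sin(a),0]);Z=np.array([0,0,-1.]);T=np.column_stack([np.cross(Y,Z),Y,Z])
        r=Ro.from_matrix(R.T@T).as_rotvec()/.5
    print('slide',d.round(4),'rot',None if r is None else r.round(4))
E
python3 -c "
from h import *
go(.468,.258,.262,-3)"
```

```text
at 0.1 [0.2281 0.6082 0.2467] tooly 69.44 tilt [-0.0004 -0.0014] F [0.68 0.98 0.13] gap 1.0003 gf 0.0
slide [-0.869  -0.6093 -0.0372] rot [-2.5000e-03  2.0000e-03  2.5288e+00]
```

>>> arm_command(
  increments=[
    {"slide": [-0.869, -0.609, -0.037], "rotation": [0, 0, 0.85], "grip": 0},
    {"slide": [-0.869, -0.609, -0.037], "rotation": [0, 0, 0.85], "grip": 0},
    {"slide": [-0.869, -0.609, -0.037], "rotation": [0, 0, 0.85], "grip": 0},
    {"slide": [-0.869, -0.609, -0.037], "rotation": [0, 0, 0.85], "grip": 0},
    {"slide": [-0.869, -0.609, -0.037], "rotation": [0, 0, 0.85], "grip": 0},
    {"slide": [-0.869, -0.609, -0.037], "rotation": [0, 0, 0.85], "grip": 0},
    {"slide": [-0.869, -0.609, -0.037], "rotation": [0, 0, 0.85], "grip": 0},
    {"slide": [-0.869, -0.609, -0.037], "rotation": [0, 0, 0.85], "grip": 0},
    {"slide": [-0.869, -0.609, -0.037], "rotation": [0, 0, 0.85], "grip": 0},
    {"slide": [-0.869, -0.609, -0.037], "rotation": [0, 0, 0.85], "grip": 0},
    {"slide": [-0.869, -0.609, -0.037], "rotation": [0, 0, 0.85], "grip": 0},
    {"slide": [-0.869, -0.609, -0.037], "rotation": [0, 0, 0.85], "grip": 0},
  ],
)

```text
t: 1.1
tool_pos: [0.4703, 0.2545, 0.2625]
eef_rot: [1.209, 2.899, -0.001]
force: [-0.8, 0.4, -0.6]
finger_gap: 0.998
gripper_force: 0.0
```

```bash
python3 -c "
from h import *
go(.5,-.06,.262,-3)"
```

```text
at 1.1 [0.4703 0.2545 0.2625] tooly 44.71 tilt [ 0.0006 -0.0007] F [-0.83  0.43 -0.55] gap 0.998 gf 0.0
slide [-0.6111 -0.5002  0.0018] rot [6.0000e-04 1.9000e-03 1.6653e+00]
```

>>> arm_command(
  increments=[
    {"slide": [-0.611, -0.5, 0], "rotation": [0, 0, 0.85], "grip": 0},
    {"slide": [-0.611, -0.5, 0], "rotation": [0, 0, 0.85], "grip": 0},
    {"slide": [-0.611, -0.5, 0], "rotation": [0, 0, 0.85], "grip": 0},
    {"slide": [-0.611, -0.5, 0], "rotation": [0, 0, 0.85], "grip": 0},
    {"slide": [-0.611, -0.5, 0], "rotation": [0, 0, 0.85], "grip": 0},
    {"slide": [-0.611, -0.5, 0], "rotation": [0, 0, 0.85], "grip": 0},
    {"slide": [-0.611, -0.5, 0], "rotation": [0, 0, 0.85], "grip": 0},
    {"slide": [-0.611, -0.5, 0], "rotation": [0, 0, 0.85], "grip": 0},
    {"slide": [-0.611, -0.5, 0], "rotation": [0, 0, 0.85], "grip": 0},
    {"slide": [-0.611, -0.5, 0], "rotation": [0, 0, 0.85], "grip": 0},
  ],
)

```text
t: 1.93
tool_pos: [0.4999, -0.0561, 0.2622]
eef_rot: [-1.788, -2.583, 0.0]
force: [-0.3, 0.6, -0.2]
finger_gap: 1.004
gripper_force: 0.0
```

```bash
python3 -c "
from h import *
go(.51,-.2895,.23,-3)"
```

```text
at 1.9333 [ 0.4999 -0.0561  0.2622] tooly 20.63 tilt [-0.0004  0.0001] F [-0.3   0.64 -0.23] gap 1.0038 gf 0.0
slide [-0.5549 -0.182   0.0804] rot [-7.000e-04 -4.000e-04  8.248e-01]
```

>>> arm_command(
  increments=[
    {"slide": [-0.555, -0.182, 0.08], "rotation": [0, 0, 0.825], "grip": 0},
    {"slide": [-0.555, -0.182, 0.08], "rotation": [0, 0, 0.825], "grip": 0},
    {"slide": [-0.555, -0.182, 0.08], "rotation": [0, 0, 0.825], "grip": 0},
    {"slide": [-0.555, -0.182, 0.08], "rotation": [0, 0, 0.825], "grip": 0},
    {"slide": [-0.555, -0.182, 0.08], "rotation": [0, 0, 0.825], "grip": 0},
    {"slide": [-0.555, -0.182, 0.08], "rotation": [0, 0, 0.825], "grip": 0},
    {"slide": [-0.555, -0.182, 0.08], "rotation": [0, 0, 0.825], "grip": 0},
    {"slide": [-0.555, -0.182, 0.08], "rotation": [0, 0, 0.825], "grip": 0},
    {"slide": [-0.555, -0.182, 0.08], "rotation": [0, 0, 0.825], "grip": 0},
    {"slide": [-0.555, -0.182, 0.08], "rotation": [0, 0, 0.825], "grip": 0},
  ],
)

```text
t: 2.77
tool_pos: [0.5117, -0.2866, 0.2302]
eef_rot: [-2.272, -2.168, -0.001]
force: [0.0, -0.6, -0.5]
finger_gap: 0.997
gripper_force: 0.0
```

```bash
python3 -c "
from h import *
go(.51,-.2895,.122,-3)
S=snap('scene','s1.png');T=snap('top','t1.png')
cv2.imwrite('pics/c2.png',np.hstack([cv2.resize(S[50:210,130:330],(440,352),interpolation=3),cv2.resize(T[140:270,370:500],(352,352),interpolation=3)]))"
```

```text
at 2.7667 [ 0.5117 -0.2866  0.2302] tooly -2.69 tilt [0.     0.0012] F [ 0.02 -0.64 -0.49] gap 0.9968 gf 0.0
slide [-0.0078 -0.0038  0.2704] rot [-0.0001 -0.0025  0.0107]
```

View pics/c2.png

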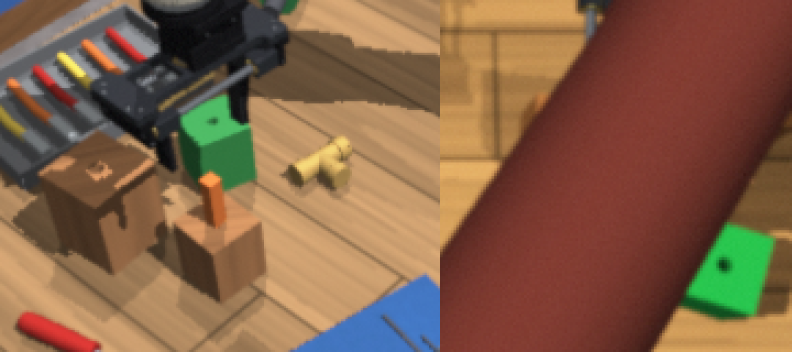

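>>> arm_command(
  increments=[
    {"slide": [-0.006, -0.003, 0.07], "rotation": [0, 0, 0], "grip": 0},
    {"slide": [-0.006, -0.003, 0.14], "rotation": [0, 0, 0], "grip": 0},
    {"slide": [-0.006, -0.003, 0.2], "rotation": [0, 0, 0], "grip": 0},
    {"slide": [-0.006, -0.003, 0.24], "rotation": [0, 0, 0], "grip": 0},
    {"slide": [-0.006, -0.003, 0.27], "rotation": [0, 0, 0], "grip": 0},
    {"slide": [-0.006, -0.003, 0.27], "rotation": [0, 0, 0], "grip": 0},
    {"slide": [-0.006, -0.003, 0.27], "rotation": [0, 0, 0], "grip": 0},
  ],
)

```text
t: 3.45
tool_pos: [0.5095, -0.291, 0.1227]
eef_rot: [-2.276, -2.165, -0.0]
force: [-0.3, 0.1, 1.1]
finger_gap: 0.999
gripper_force: 0.0
```

>>> arm_command(
  increments=[
    {"slide": [0, 0, 0], "rotation": [0, 0, 0], "grip": 0.7},
    {"slide": [0, 0, 0], "rotation": [0, 0, 0], "grip": 0.7},
    {"slide": [0, 0, 0], "rotation": [0, 0, 0], "grip": 0.7},
    {"slide": [0, 0, 0], "rotation": [0, 0, 0], "grip": 0.7},
    {"slide": [0, 0, 0], "rotation": [0, 0, 0], "grip": 0.7},
    {"slide": [0, 0, 0], "rotation": [0, 0, 0], "grip": 0.7},
    {"slide": [0, 0, 0], "rotation": [0, 0, 0], "grip": 0.7},
    {"slide": [0, 0, 0], "rotation": [0, 0, 0], "grip": 0.7},
  ],
  force=20,
)

```text
t: 4.12
tool_pos: [0.5092, -0.2915, 0.1224]
eef_rot: [2.277, 2.165, -0.0]
force: [0.3, -0.8, 0.9]
finger_gap: 0.48
gripper_force: 0.0
```

```bash
python3 -c "
from h import *
go(.511,-.289,.122,-3)
S=snap('scene','s2.png')
cv2.imwrite('pics/c3.png',cv2.resize(S[80:200,160:300],(700,600),interpolation=3))"
```

```text
at 4.1167 [ 0.5092 -0.2915  0.1224] tooly -2.9 tilt [-0. -0.] F [ 0.27 -0.85  0.9 ] gap 0.4795 gf 0.0
slide [0.0065 0.0041 0.001 ] rot [-0.0001  0.0001  0.0036]
```

View pics/c3.png

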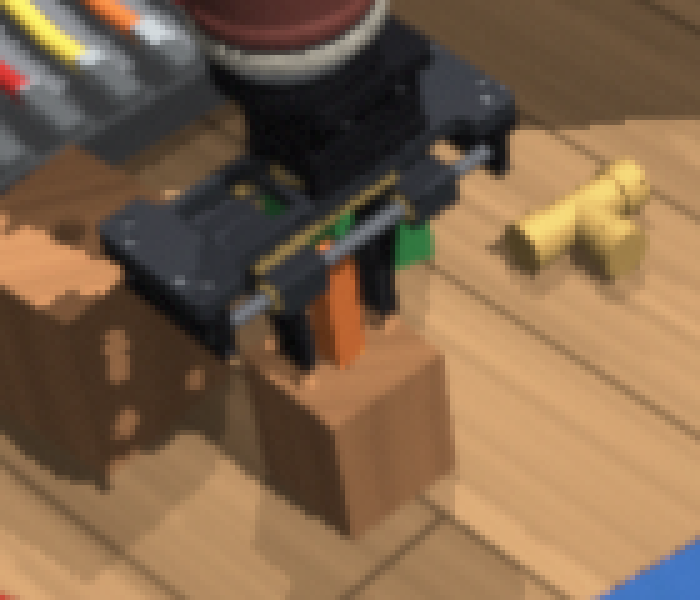

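>>> arm_command(
  increments=[
    {"slide": [0, 0, 0], "rotation": [0, 0, 0], "grip": 1},
    {"slide": [0, 0, 0], "rotation": [0, 0, 0], "grip": 1},
    {"slide": [0, 0, 0], "rotation": [0, 0, 0], "grip": 1},
    {"slide": [0, 0, 0], "rotation": [0, 0, 0], "grip": 1},
    {"slide": [0, 0, 0], "rotation": [0, 0, 0], "grip": 1},
    {"slide": [0, 0, 0], "rotation": [0, 0, 0], "grip": 1},
    {"slide": [0, 0, 0], "rotation": [0, 0, 0], "grip": 1},
    {"slide": [0, 0, 0], "rotation": [0, 0, 0], "grip": 1},
    {"slide": [0, 0, 0], "rotation": [0, 0, 0], "grip": 1},
    {"slide": [0, 0, 0], "rotation": [0, 0, 0], "grip": 1},
  ],
  force=40,
)

```text
t: 5.0
tool_pos: [0.5092, -0.2915, 0.1224]
eef_rot: [-2.277, -2.165, 0.0]
force: [-0.2, -0.0, -0.5]
finger_gap: 0.207
gripper_force: 40.0
```

```bash
python3 -c "
from h import *
go(.511,-.289,.122,-3)"
```

```text
at 5.0 [ 0.5092 -0.2915  0.1224] tooly -2.9 tilt [-0.  0.] F [-0.24 -0.   -0.46] gap 0.2071 gf 39.999830522574484
slide [0.0064 0.0041 0.0009] rot [-0.0001 -0.      0.0037]
```

>>> arm_command(
  increments=[
    {"slide": [0, 0, -0.03], "rotation": [0, 0, 0], "grip": 1},
    {"slide": [0, 0, -0.06], "rotation": [0, 0, 0], "grip": 1},
    {"slide": [0, 0, -0.1], "rotation": [0, 0, 0], "grip": 1},
    {"slide": [0, 0, -0.15], "rotation": [0, 0, 0], "grip": 1},
    {"slide": [0, 0, -0.2], "rotation": [0, 0, 0], "grip": 1},
    {"slide": [0, 0, -0.25], "rotation": [0, 0, 0], "grip": 1},
    {"slide": [0, 0, -0.29], "rotation": [0, 0, 0], "grip": 1},
    {"slide": [0, 0, -0.305], "rotation": [0, 0, 0], "grip": 1},
    {"slide": [0, 0, -0.305], "rotation": [0, 0, 0], "grip": 1},
    {"slide": [0, 0, -0.305], "rotation": [0, 0, 0], "grip": 1},
  ],
)

```text
t: 5.83
tool_pos: [0.5093, -0.2914, 0.2445]
eef_rot: [2.276, 2.164, 0.001]
force: [0.3, 0.1, -0.7]
finger_gap: 0.205
gripper_force: 40.0
```

```bash
python3 -c "
from h import *
go(.484,.048,.24,-2.9)"
```

```text
at 5.8333 [ 0.5093 -0.2914  0.2445] tooly -2.89 tilt [0.0006 0.0001] F [ 0.3   0.1  -0.73] gap 0.205 gf 39.99989989679307
slide [ 0.8443 -0.1059  0.0113] rot [ 0.0012 -0.0002  0.0004]
```

>>> arm_command(
  increments=[
    {"slide": [0.04, -0.005, 0], "rotation": [0, 0, 0], "grip": 1},
    {"slide": [0.11, -0.014, 0], "rotation": [0, 0, 0], "grip": 1},
    {"slide": [0.2, -0.025, 0], "rotation": [0, 0, 0], "grip": 1},
    {"slide": [0.29, -0.036, 0], "rotation": [0, 0, 0], "grip": 1},
    {"slide": [0.38, -0.048, 0], "rotation": [0, 0, 0], "grip": 1},
    {"slide": [0.47, -0.059, 0], "rotation": [0, 0, 0], "grip": 1},
    {"slide": [0.56, -0.07, 0], "rotation": [0, 0, 0], "grip": 1},
    {"slide": [0.65, -0.081, 0], "rotation": [0, 0, 0], "grip": 1},
    {"slide": [0.73, -0.092, 0], "rotation": [0, 0, 0], "grip": 1},
    {"slide": [0.79, -0.099, 0.005], "rotation": [0, 0, 0], "grip": 1},
    {"slide": [0.83, -0.104, 0.01], "rotation": [0, 0, 0], "grip": 1},
    {"slide": [0.844, -0.106, 0.011], "rotation": [0, 0, 0], "grip": 1},
    {"slide": [0.844, -0.106, 0.011], "rotation": [0, 0, 0], "grip": 1},
    {"slide": [0.844, -0.106, 0.011], "rotation": [0, 0, 0], "grip": 1},
  ],
)

```text
t: 7.0
tool_pos: [0.4838, 0.0467, 0.2395]
eef_rot: [2.277, 2.164, -0.002]
force: [-1.0, -0.7, -0.6]
finger_gap: 0.201
gripper_force: 40.0
```

```bash
python3 -c "
from h import *
go(.484,.048,.215,-2.9)
S=snap('scene','s3.png');T=snap('top','t3.png')
t=robot.sense()['tool_pos']-[0,0,.1124]
print(t,proj('scene',t),proj('scene',[.4837,.049,.094]))
cv2.imwrite('pics/c4.png',np.hstack([cv2.resize(S[170:240,310:380],(500,500),interpolation=3),cv2.resize(T[150:250,230:330],(300,500),interpolation=3)]))"
```

```text
at 7.0 [0.4838 0.0467 0.2395] tooly -2.93 tilt [-0.0009 -0.0009] F [-0.98 -0.75 -0.58] gap 0.2014 gf 39.99975061509758
slide [0.0033 0.0004 0.0612] rot [-0.0016  0.0019 -0.0011]
[0.48407084 0.04612361 0.12742132] [[345.55017971 203.58503688]] [[345.6776069  213.51548767]]
```

View pics/c4.png

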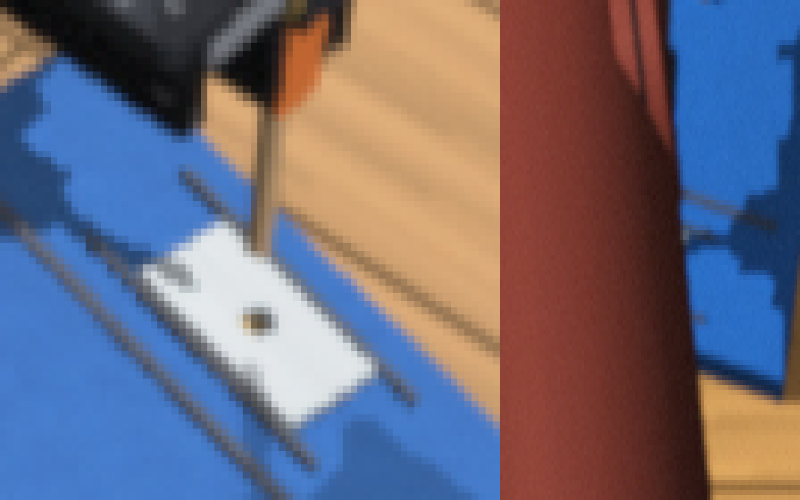

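```bash
python3 -c "
from h import *
t=at('scene',346.1,204.1,.1275);h=at('scene',345.6,214.5,.094);print('tip',t,'hole',h,h-t)
c,s=np.cos(2.9225),np.sin(2.9225)
hl=np.array([.5668+c*.085,.0276+s*.085,.094]);print(hl,(h-hl)@[-s,c,0],(h-hl)@[c,s,0], (t-hl)@[-s,c,0],(t-hl)@[c,s,0])
p=robot.sense()['tool_pos'];print(p)
"
```

```text
tip [0.48445932 0.04789727 0.1275    ] hole [0.48593117 0.05050466 0.094     ] [ 0.00147185  0.00260739 -0.0335    ]
[0.48383192 0.04607424 0.094     ] -0.004780765643691663 -0.0010861412208794602 -0.001915805293164036 -0.000216177463307005
[0.48407084 0.04612361 0.23982132]
```

```bash
python3 -c "
from h import *
go(.4850,.0487,.2095,-2.9)"
```

```text
at 7.1 [0.4841 0.0461 0.2398] tooly -3.03 tilt [-0.0002 -0.0005] F [-0.31 -0.99  0.09] gap 0.2059 gf 39.9997639702633
slide [0.0066 0.002  0.0758] rot [-0.0004  0.001  -0.0044]
```

>>> arm_command(
  increments=[
    {"slide": [0.0066, 0.002, 0.02], "rotation": [0, 0, 0], "grip": 1},
    {"slide": [0.0066, 0.002, 0.05], "rotation": [0, 0, 0], "grip": 1},
    {"slide": [0.0066, 0.002, 0.07], "rotation": [0, 0, 0], "grip": 1},
    {"slide": [0.0066, 0.002, 0.076], "rotation": [0, 0, 0], "grip": 1},
    {"slide": [0.0066, 0.002, 0.076], "rotation": [0, 0, 0], "grip": 1},
    {"slide": [0.0066, 0.002, 0.076], "rotation": [0, 0, 0], "grip": 1},
  ],
)

```text
t: 7.6
tool_pos: [0.485, 0.0501, 0.2096]
eef_rot: [2.277, 2.164, -0.0]
force: [-0.2, -0.1, 0.0]
finger_gap: 0.204
gripper_force: 40.0
```

>>> arm_command(
  increments=[
    {"slide": [0, 0, 0.003], "rotation": [0, 0, 0], "grip": 1},
    {"slide": [0, 0, 0.006], "rotation": [0, 0, 0], "grip": 1},
    {"slide": [0, 0, 0.009], "rotation": [0, 0, 0], "grip": 1},
    {"slide": [0, 0, 0.012], "rotation": [0, 0, 0], "grip": 1},
    {"slide": [0, 0, 0.012], "rotation": [0, 0, 0], "grip": 1},
    {"slide": [0, 0, 0.012], "rotation": [0, 0, 0], "grip": 1},
  ],
)

```text
t: 8.1
tool_pos: [0.4846, 0.0502, 0.2045]
eef_rot: [-2.277, -2.164, 0.001]
force: [-0.6, -1.4, -0.6]
finger_gap: 0.206
gripper_force: 40.0
```

```bash
python3 -c "
from h import *
go(.4850,.0487,.2095,-2.9)"
```

```text
at 8.1 [0.4846 0.0502 0.2045] tooly -2.9 tilt [-0.0006 -0.0004] F [-0.64 -1.36 -0.62] gap 0.2063 gf 39.99969582539052
slide [-0.0037  0.0011 -0.0124] rot [-0.0012  0.0008 -0.0001]
```

>>> arm_command(
  increments=[
    {"slide": [0, 0, 0.002], "rotation": [0, 0, 0], "grip": 1},
    {"slide": [0, 0, 0.005], "rotation": [0, 0, 0], "grip": 1},
    {"slide": [0, 0, 0.0075], "rotation": [0, 0, 0], "grip": 1},
    {"slide": [0, 0, 0.0075], "rotation": [0, 0, 0], "grip": 1},
    {"slide": [0, 0, 0.0075], "rotation": [0, 0, 0], "grip": 1},
  ],
)

```text
t: 8.52
tool_pos: [0.4847, 0.0502, 0.2015]
eef_rot: [-2.277, -2.165, 0.001]
force: [-1.0, -1.8, -2.0]
finger_gap: 0.207
gripper_force: 40.0
```

>>> arm_command(
  increments=[
    {"slide": [-0.002, 0, 0.003], "rotation": [0, 0, 0], "grip": 1},
    {"slide": [-0.002, 0, 0.006], "rotation": [0, 0, 0], "grip": 1},
    {"slide": [-0.002, 0, 0.009], "rotation": [0, 0, 0], "grip": 1},
    {"slide": [-0.002, 0, 0.009], "rotation": [0, 0, 0], "grip": 1},
    {"slide": [-0.002, 0, 0.009], "rotation": [0, 0, 0], "grip": 1},
  ],
)

```text
t: 8.93
tool_pos: [0.4848, 0.0497, 0.198]
eef_rot: [-2.277, -2.165, 0.0]
force: [-0.3, -0.4, -1.3]
finger_gap: 0.204
gripper_force: 40.0
```

>>> arm_command(
  increments=[
    {"slide": [0, 0, 0.002], "rotation": [0, 0, 0], "grip": 1},
    {"slide": [0, 0, 0.004], "rotation": [0, 0, 0], "grip": 1},
    {"slide": [0, 0, 0.006], "rotation": [0, 0, 0], "grip": 1},
    {"slide": [0, 0, 0.008], "rotation": [0, 0, 0], "grip": 1},
    {"slide": [0, 0, 0.01], "rotation": [0, 0, 0], "grip": 1},
    {"slide": [0, 0, 0.01], "rotation": [0, 0, 0], "grip": 1},
    {"slide": [0, 0, 0.01], "rotation": [0, 0, 0], "grip": 1},
  ],
)

```text
t: 9.52
tool_pos: [0.485, 0.0496, 0.1948]
eef_rot: [-2.277, -2.164, -0.001]
force: [-4.4, -1.2, 6.5]
finger_gap: 0.206
gripper_force: 40.0
```

>>> arm_command(
  increments=[
    {"slide": [0, -0.0015, 0.002], "rotation": [0, 0, 0], "grip": 1},
    {"slide": [0, -0.0015, 0.004], "rotation": [0, 0, 0], "grip": 1},
    {"slide": [0, -0.0015, 0.006], "rotation": [0, 0, 0], "grip": 1},
    {"slide": [0, -0.0015, 0.008], "rotation": [0, 0, 0], "grip": 1},
    {"slide": [0, -0.0015, 0.01], "rotation": [0, 0, 0], "grip": 1},
    {"slide": [0, -0.0015, 0.01], "rotation": [0, 0, 0], "grip": 1},
  ],
)

```text
t: 10.02
tool_pos: [0.4849, 0.0497, 0.1912]
eef_rot: [2.277, 2.164, 0.002]
force: [-3.9, -2.1, 10.4]
finger_gap: 0.203
gripper_force: 40.0
```

>>> arm_command(
  increments=[
    {"slide": [-0.001, -0.001, 0.002], "rotation": [0, 0, 0], "grip": 1},
    {"slide": [-0.001, -0.001, 0.004], "rotation": [0, 0, 0], "grip": 1},
    {"slide": [-0.001, -0.001, 0.006], "rotation": [0, 0, 0], "grip": 1},
    {"slide": [-0.001, -0.001, 0.007], "rotation": [0, 0, 0], "grip": 1},
    {"slide": [-0.001, -0.001, 0.007], "rotation": [0, 0, 0], "grip": 1},
  ],
)

```text
t: 10.43
tool_pos: [0.4847, 0.0495, 0.1884]
eef_rot: [2.276, 2.164, 0.003]
force: [-2.6, -0.5, 9.2]
finger_gap: 0.203
gripper_force: 40.0
```

```bash
python3 -c "
from h import *
go(.4845,.0495,.24,-2.9)
S=snap('scene','s4.png')
go(.4845,.0495,.24,-2.9)
A=cv2.imread('pics/s0.png')
d=cv2.absdiff(S,A).max(2);print((d[230:350,230:330]>60).sum())
cv2.imwrite('pics/c5.png',cv2.resize(S[160:340,220:420],(600,540),interpolation=3))"
```

```text
at 10.4333 [0.4847 0.0495 0.1884] tooly -2.89 tilt [0.002 0.001] F [-2.65 -0.46  9.24] gap 0.2032 gf 40.00181046780199
slide [-0.     -0.0003 -0.1289] rot [ 0.0039 -0.0021  0.0002]
at 10.4833 [0.4847 0.0495 0.1884] tooly -2.89 tilt [0.0019 0.0009] F [-3.82 -0.79  8.25] gap 0.2005 gf 40.001559471711516
slide [-0.     -0.0002 -0.1289] rot [ 0.0038 -0.0021  0.0002]
1631
```

>>> arm_command(
  increments=[
    {"slide": [0, -0.001, 0.002], "rotation": [0, 0, 0], "grip": 1},
    {"slide": [0, -0.001, 0.004], "rotation": [0, 0, 0], "grip": 1},
    {"slide": [0, -0.001, 0.005], "rotation": [0, 0, 0], "grip": 1},
    {"slide": [0, -0.001, 0.005], "rotation": [0, 0, 0], "grip": 1},
    {"slide": [0, -0.001, 0.005], "rotation": [0, 0, 0], "grip": 1},
    {"slide": [0, -0.001, 0.005], "rotation": [0, 0, 0], "grip": 1},
    {"slide": [0, -0.001, 0.005], "rotation": [0, 0, 0], "grip": 1},
    {"slide": [0, -0.001, 0.005], "rotation": [0, 0, 0], "grip": 1},
    {"slide": [0, -0.001, 0.005], "rotation": [0, 0, 0], "grip": 1},
    {"slide": [0, -0.001, 0.005], "rotation": [0, 0, 0], "grip": 1},
    {"slide": [0, -0.001, 0.005], "rotation": [0, 0, 0], "grip": 1},
    {"slide": [0, -0.001, 0.005], "rotation": [0, 0, 0], "grip": 1},
    {"slide": [0, -0.001, 0.005], "rotation": [0, 0, 0], "grip": 1},
    {"slide": [0, -0.001, 0.005], "rotation": [0, 0, 0], "grip": 1},
  ],
)

```text
t: 11.65
tool_pos: [0.4846, 0.0495, 0.1867]
eef_rot: [2.276, 2.164, 0.004]
force: [-1.8, -0.6, 10.1]
finger_gap: 0.203
gripper_force: 40.0
```

```bash
python3 -c "
from h import *
go(.4845,.0495,.24,-2.9)
S=snap('scene','s5.png')
cv2.imwrite('pics/c5.png',cv2.resize(S[160:340,200:400],(600,540),interpolation=3))"
```

```text
at 11.65 [0.4846 0.0495 0.1867] tooly -2.9 tilt [0.0027 0.001 ] F [-1.85 -0.63 10.09] gap 0.2032 gf 40.001723589375615
slide [ 0.000e+00  1.000e-04 -1.334e-01] rot [ 0.0052 -0.0022  0.0002]
```

View pics/c5.png

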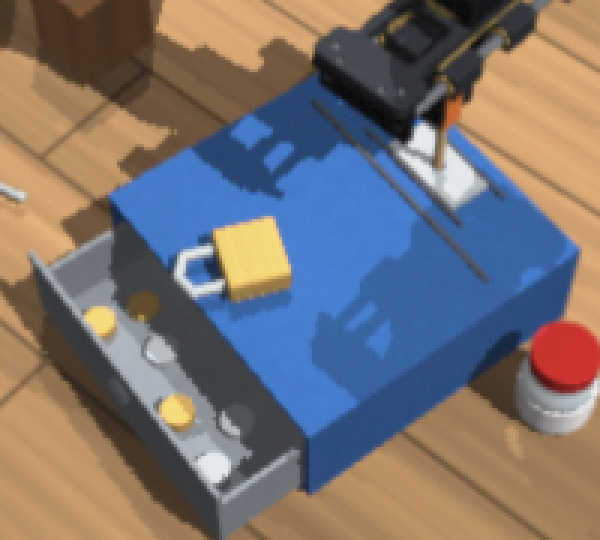

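>>> arm_command(
  increments=[
    {"slide": [0, 0, -0.01], "rotation": [0, 0, 0], "grip": 1},
    {"slide": [0, 0, -0.03], "rotation": [0, 0, 0], "grip": 1},
    {"slide": [0, 0, -0.06], "rotation": [0, 0, 0], "grip": 1},
    {"slide": [0, 0, -0.1], "rotation": [0, 0, 0], "grip": 1},
    {"slide": [0, 0, -0.13], "rotation": [0, 0, 0], "grip": 1},
    {"slide": [0, 0, -0.145], "rotation": [0, 0, 0], "grip": 1},
    {"slide": [0, 0, -0.145], "rotation": [0, 0, 0], "grip": 1},
    {"slide": [0, 0, -0.145], "rotation": [0, 0, 0], "grip": 1},
  ],
)

```text
t: 12.37
tool_pos: [0.4835, 0.0494, 0.2432]
eef_rot: [-2.277, -2.165, -0.001]
force: [-0.0, -0.3, -0.8]
finger_gap: 0.206
gripper_force: 40.0
```

```bash
python3 -c "
from h import *
go(.5093,-.2914,.2445,-2.9)
S=snap('scene','s6.png');B=cv2.imread('pics/s5.png')
d=cv2.absdiff(S,B).max(2);print((d[240:345,205:300]>40).sum())
for z in (.07,.08,.085,.09):
  p=at('scene',200+215/3,160+505/3,z);c,s=np.cos(2.9225),np.sin(2.9225);print(z,(p-[.5668,.0276,0])@[-c,-s,0]-.12,(p-[.5668,.0276,0])@[-s,c,0])"
```

```text
at 12.3667 [0.4835 0.0494 0.2432] tooly -2.88 tilt [0.0002 0.0002] F [-0.02 -0.28 -0.79] gap 0.2061 gf 39.99995401594788
slide [-0.8477  0.1074 -0.0035] rot [ 0.0005 -0.0005  0.0006]
0
0.07 0.07063725850843064 -0.11578117366385902
0.08 0.07276329376893861 -0.1197056771014783
0.085 0.0738263113991926 -0.1216679288202879
0.09 0.07488932902944659 -0.12363018053909762
```

Drawer is fully open (about 70 mm) and no longer moving. Back to the stand.

>>> arm_command(
  increments=[
    {"slide": [-0.04, 0.005, 0], "rotation": [0, 0, 0], "grip": 1},
    {"slide": [-0.11, 0.014, 0], "rotation": [0, 0, 0], "grip": 1},
    {"slide": [-0.2, 0.025, 0], "rotation": [0, 0, 0], "grip": 1},
    {"slide": [-0.29, 0.037, 0], "rotation": [0, 0, 0], "grip": 1},
    {"slide": [-0.38, 0.048, 0], "rotation": [0, 0, 0], "grip": 1},
    {"slide": [-0.47, 0.06, 0], "rotation": [0, 0, 0], "grip": 1},
    {"slide": [-0.56, 0.071, 0], "rotation": [0, 0, 0], "grip": 1},
    {"slide": [-0.65, 0.082, 0], "rotation": [0, 0, 0], "grip": 1},
    {"slide": [-0.73, 0.092, 0], "rotation": [0, 0, 0], "grip": 1},
    {"slide": [-0.79, 0.1, 0], "rotation": [0, 0, 0], "grip": 1},
    {"slide": [-0.83, 0.105, 0], "rotation": [0, 0, 0], "grip": 1},
    {"slide": [-0.848, 0.107, 0], "rotation": [0, 0, 0], "grip": 1},
    {"slide": [-0.848, 0.107, 0], "rotation": [0, 0, 0], "grip": 1},
    {"slide": [-0.848, 0.107, 0], "rotation": [0, 0, 0], "grip": 1},
    {"slide": [-0.848, 0.107, 0], "rotation": [0, 0, 0], "grip": 1},
    {"slide": [-0.848, 0.107, 0], "rotation": [0, 0, 0], "grip": 1},
  ],
)

```text
t: 13.75
tool_pos: [0.5095, -0.2901, 0.2433]
eef_rot: [-2.274, -2.167, -0.001]
force: [-0.3, 0.2, -0.2]
finger_gap: 0.204
gripper_force: 40.0
```

```bash
python3 -c "
from h import *
go(.5093,-.2914,.21,-2.9)"
```

```text
at 13.75 [ 0.5095 -0.2901  0.2433] tooly -2.78 tilt [0.0002 0.0009] F [-0.26  0.21 -0.2 ] gap 0.2038 gf 39.99993096571416
slide [-0.0035 -0.0003  0.0832] rot [ 0.0002 -0.0018  0.0043]
```

>>> arm_command(
  increments=[
    {"slide": [-0.003, 0, 0.02], "rotation": [0, 0, 0.004], "grip": 1},
    {"slide": [-0.003, 0, 0.05], "rotation": [0, 0, 0.004], "grip": 1},
    {"slide": [-0.003, 0, 0.075], "rotation": [0, 0, 0.004], "grip": 1},
    {"slide": [-0.003, 0, 0.083], "rotation": [0, 0, 0.004], "grip": 1},
    {"slide": [-0.003, 0, 0.083], "rotation": [0, 0, 0.004], "grip": 1},
    {"slide": [-0.003, 0, 0.083], "rotation": [0, 0, 0.004], "grip": 1},
  ],
)

```text
t: 14.25
tool_pos: [0.5088, -0.2928, 0.2099]
eef_rot: [-2.279, -2.162, 0.001]
force: [-1.1, -0.5, -0.2]
finger_gap: 0.208
gripper_force: 40.0
```

```bash
python3 -c "
from h import *
go(.5093,-.2914,.19,-2.9)
S=snap('scene','s7.png')
go(.5093,-.2914,.19,-2.9)
cv2.imwrite('pics/c6.png',cv2.resize(S[120:190,190:260],(500,500),interpolation=3))"
```

```text
at 14.25 [ 0.5088 -0.2928  0.2099] tooly -3.02 tilt [-0.0008 -0.    ] F [-1.05 -0.5  -0.17] gap 0.2077 gf 39.99982986599207
slide [0.0037 0.0011 0.0496] rot [-0.0015  0.0002 -0.0042]
at 14.3 [ 0.509  -0.293   0.2103] tooly -3.02 tilt [-0.0001 -0.0003] F [ 0.25 -0.19 -0.38] gap 0.2043 gf 39.999890509061515
slide [0.0041 0.0005 0.0506] rot [-0.0001  0.0005 -0.0042]
```

View pics/c6.png

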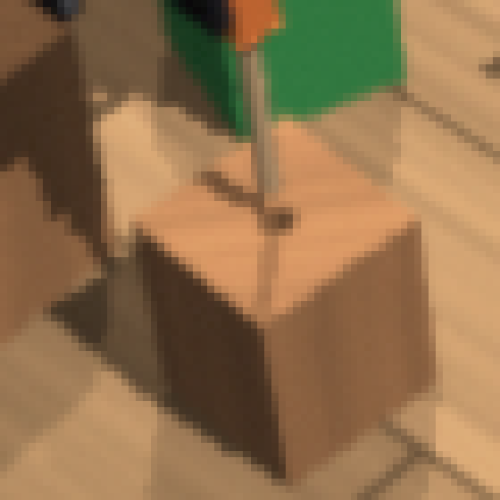

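```bash
python3 -c "
from h import *
k=70/500
h=at('scene',190+280.5*k-.5,120+217.5*k-.5,.085);t=at('scene',190+267.5*k-.5,120+195.5*k-.5,.0977);print(h,t,h-t)
go(*(robot.sense()['tool_pos']+(h-t)),-2.9)"
```

```text
[ 0.51049488 -0.28937208  0.085     ] [ 0.51373845 -0.29029527  0.0977    ] [-0.00324358  0.00092319 -0.0127    ]
at 14.3 [ 0.509  -0.293   0.2103] tooly -3.02 tilt [-0.0001 -0.0003] F [ 0.25 -0.19 -0.38] gap 0.2043 gf 39.999890509061515
slide [ 0.0019 -0.0082  0.0318] rot [-0.0001  0.0005 -0.0042]
```

>>> arm_command(
  increments=[
    {"slide": [0.0035, -0.001, 0], "rotation": [0, 0, -0.004], "grip": 1},
    {"slide": [0.0035, -0.001, 0.01], "rotation": [0, 0, -0.004], "grip": 1},
    {"slide": [0.0035, -0.001, 0.02], "rotation": [0, 0, -0.004], "grip": 1},
    {"slide": [0.0035, -0.001, 0.028], "rotation": [0, 0, -0.004], "grip": 1},
    {"slide": [0.0035, -0.001, 0.034], "rotation": [0, 0, -0.004], "grip": 1},
    {"slide": [0.0035, -0.001, 0.04], "rotation": [0, 0, -0.004], "grip": 1},
    {"slide": [0.0035, -0.001, 0.04], "rotation": [0, 0, -0.004], "grip": 1},
  ],
)

```text
t: 14.88
tool_pos: [0.5084, -0.2913, 0.1936]
eef_rot: [-2.276, -2.164, 0.001]
force: [-0.0, -1.0, 0.3]
finger_gap: 0.206
gripper_force: 40.0
```

>>> arm_command(
  increments=[
    {"slide": [0, 0.0015, 0.015], "rotation": [0, 0, 0], "grip": 1},
    {"slide": [0, 0.0015, 0.03], "rotation": [0, 0, 0], "grip": 1},
    {"slide": [0, 0.0015, 0.05], "rotation": [0, 0, 0], "grip": 1},
    {"slide": [0, 0.0015, 0.07], "rotation": [0, 0, 0], "grip": 1},
    {"slide": [0, 0.0015, 0.09], "rotation": [0, 0, 0], "grip": 1},
    {"slide": [0, 0.0015, 0.1], "rotation": [0, 0, 0], "grip": 1},
    {"slide": [0, 0.0015, 0.1], "rotation": [0, 0, 0], "grip": 1},
  ],
)

```text
t: 15.47
tool_pos: [0.5087, -0.2911, 0.1528]
eef_rot: [-2.276, -2.163, 0.002]
force: [-0.1, 0.1, -0.7]
finger_gap: 0.209
gripper_force: 40.0
```

Sliding in freely; going to just above home.

>>> arm_command(
  increments=[
    {"slide": [0, 0, 0.015], "rotation": [0, 0, 0], "grip": 1},
    {"slide": [0, 0, 0.03], "rotation": [0, 0, 0], "grip": 1},
    {"slide": [0, 0, 0.045], "rotation": [0, 0, 0], "grip": 1},
    {"slide": [0, 0, 0.06], "rotation": [0, 0, 0], "grip": 1},
    {"slide": [0, 0, 0.068], "rotation": [0, 0, 0], "grip": 1},
    {"slide": [0, 0, 0.072], "rotation": [0, 0, 0], "grip": 1},
    {"slide": [0, 0, 0.072], "rotation": [0, 0, 0], "grip": 1},
    {"slide": [0, 0, 0.072], "rotation": [0, 0, 0], "grip": 1},
  ],
)

```text
t: 16.13
tool_pos: [0.5093, -0.2916, 0.1254]
eef_rot: [2.277, 2.164, -0.0]
force: [-0.2, 0.1, 0.4]
finger_gap: 0.202
gripper_force: 40.0
```

>>> arm_command(
  increments=[
    {"slide": [0, 0, 0.002], "rotation": [0, 0, 0], "grip": 1},
    {"slide": [0, 0, 0.004], "rotation": [0, 0, 0], "grip": 1},
    {"slide": [0, 0, 0.006], "rotation": [0, 0, 0], "grip": 1},
    {"slide": [0, 0, 0.0065], "rotation": [0, 0, 0], "grip": 1},
    {"slide": [0, 0, 0.0065], "rotation": [0, 0, 0], "grip": 1},
  ],
)

```text
t: 16.55
tool_pos: [0.5092, -0.2915, 0.1228]
eef_rot: [-2.277, -2.165, 0.0]
force: [-0.6, 0.2, -1.0]
finger_gap: 0.204
gripper_force: 40.0
```

>>> arm_command(
  increments=[
    {"slide": [0, 0, 0.001], "rotation": [0, 0, 0], "grip": 1},
    {"slide": [0, 0, 0.002], "rotation": [0, 0, 0], "grip": 1},
    {"slide": [0, 0, 0.003], "rotation": [0, 0, 0], "grip": 1},
    {"slide": [0, 0, 0.003], "rotation": [0, 0, 0], "grip": 1},
    {"slide": [0, 0, 0.003], "rotation": [0, 0, 0], "grip": 1},
  ],
)

```text
t: 16.97
tool_pos: [0.5093, -0.2915, 0.1223]
eef_rot: [-2.277, -2.165, -0.001]
force: [-4.2, 1.1, 7.5]
finger_gap: 0.204
gripper_force: 40.0
```

>>> arm_command(
  increments=[
    {"slide": [0, 0, -0.001], "rotation": [0, 0, 0], "grip": 1},
    {"slide": [0, 0, -0.001], "rotation": [0, 0, 0], "grip": 0.75},
    {"slide": [0, 0, -0.001], "rotation": [0, 0, 0], "grip": 0.7},
    {"slide": [0, 0, -0.001], "rotation": [0, 0, 0], "grip": 0.6},
    {"slide": [0, 0, -0.001], "rotation": [0, 0, 0], "grip": 0.5},
    {"slide": [0, 0, -0.001], "rotation": [0, 0, 0], "grip": 0.4},
    {"slide": [0, 0, -0.001], "rotation": [0, 0, 0], "grip": 0.3},
    {"slide": [0, 0, -0.001], "rotation": [0, 0, 0], "grip": 0.2},
    {"slide": [0, 0, -0.001], "rotation": [0, 0, 0], "grip": 0.2},
    {"slide": [0, 0, -0.001], "rotation": [0, 0, 0], "grip": 0.2},
    {"slide": [0, 0, -0.001], "rotation": [0, 0, 0], "grip": 0.2},
    {"slide": [0, 0, -0.001], "rotation": [0, 0, 0], "grip": 0.2},
  ],
)

```text
t: 17.97
tool_pos: [0.5093, -0.2914, 0.122]
eef_rot: [2.277, 2.165, -0.0]
force: [0.1, -0.2, 0.2]
finger_gap: 0.784
gripper_force: 0.0
```

>>> arm_command(
  increments=[
    {"slide": [0, 0, -0.02], "rotation": [0, 0, 0], "grip": 0.2},
    {"slide": [0, 0, -0.05], "rotation": [0, 0, 0], "grip": 0.2},
    {"slide": [0, 0, -0.1], "rotation": [0, 0, 0], "grip": 0.2},
    {"slide": [0, 0, -0.17], "rotation": [0, 0, 0], "grip": 0.2},
    {"slide": [0, 0, -0.25], "rotation": [0, 0, 0], "grip": 0.2},
    {"slide": [0, 0, -0.32], "rotation": [0, 0, 0], "grip": 0.2},
    {"slide": [0, 0, -0.38], "rotation": [0, 0, 0], "grip": 0.2},
    {"slide": [0, 0, -0.4], "rotation": [0, 0, 0], "grip": 0.2},
    {"slide": [0, 0, -0.4], "rotation": [0, 0, 0], "grip": 0.2},
    {"slide": [0, 0, -0.4], "rotation": [0, 0, 0], "grip": 0.2},
    {"slide": [0, 0, -0.4], "rotation": [0, 0, 0], "grip": 0.2},
  ],
)

```text
t: 18.88
tool_pos: [0.5088, -0.2911, 0.2809]
eef_rot: [-2.276, -2.164, 0.001]
force: [0.2, 0.4, 0.4]
finger_gap: 0.803
gripper_force: 0.0
```

```bash
python3 -c "
from h import *
go(.5093,-.2914,.28,-2.9)
S=snap('scene','s8.png')
cv2.imwrite('pics/c7.png',np.hstack([cv2.resize(cv2.imread('pics/s0.png')[115:195,195:255],(300,400),interpolation=3),cv2.resize(S[115:195,195:255],(300,400),interpolation=3)]))"
```

```text
at 18.8833 [ 0.5088 -0.2911  0.2809] tooly -2.89 tilt [-0.0014  0.0006] F [0.25 0.38 0.43] gap 0.8033 gf 0.0
slide [-0.0008  0.0012  0.0023] rot [-0.0029 -0.0011  0.0003]
```

View pics/c7.png

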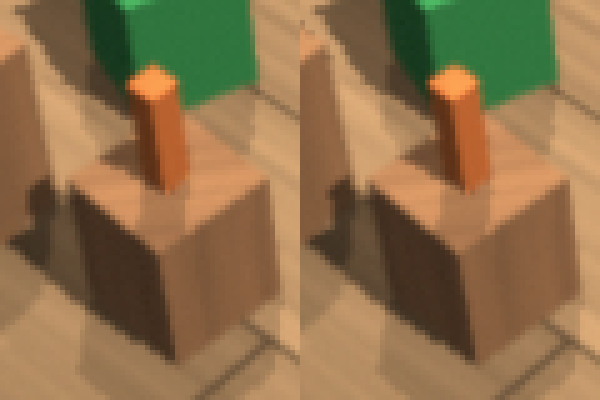

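The before and after crops match: the dowel is upright and home in its stand, and the gripper is clear of it.

```bash
python3 -c "
from plant import robot
print(robot.sign_off())"
```

```text
the job is handed in; nothing more can be done
None
```

The drawer is fully open: the latch push read about 10 N at its highest. The dowel is back upright and home in its stand, the other goods were not touched, and the job was handed in at about 19 s.

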